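# Wind up the musical mooncake tin

## Robot

A 7-joint arm with a two-finger parallel gripper is mounted at the origin on the work surface. World frame = base frame: x ahead of the robot, y to its left, z up, the work surface at z = 0. Lengths are in m, angles in rad, forces in N, time in s.
With the tool pointing down it reaches from about 0.4 to 0.875 m from the base axis. Payload 19.3 kg.
Tool frame: the origin (TCP) lies at the very end of the fingers, on their centre line; the grasp point (between the pads) lies 19 mm behind it; z points along the fingers, y is the direction in which the jaws open and shut (so a half turn about z gives the same grasp; the last joint's range is limited). The gripper opens to 85 mm and grips with 20 to 120 N. Pads are 22 mm wide; open, the fingers measure 114 mm over their backs; the gripper's body (76 mm by 85 mm) begins 54 mm behind the grasp point. The pads swing forward as they close: fully open they stand 13 mm farther back than shut.
Start: joints at [1.174, 0.521, -0.036, 1.599, 0.021, 1.021, -0.113], TCP at [0.201, -0.592, 0.231] pointing down, gripper open.
Joint ranges: [-2.91, 2.91], [-0.3, 2.13], [-1.5, 1.42], [0.17, 2.43], [-1.26, 4.41], [0.16, 1.93], [-2.52, 2.52]. Speed limits (rad/s): [1.89, 1.89, 2.39, 2.39, 3.01, 3.01, 3.01].

## Interface

Orientations are given as [roll, pitch, yaw] about the fixed x, y, z axes, in that order (R = Rz(yaw) Ry(pitch) Rx(roll)).
In Python, from workcell import bot gives the robot as it stands. The module is installed in compiled form; this text tells all that it offers.
- The arm moves only by the shell command python3 -m inch 'ROWS' [FORCE]. ROWS is JSON, a list of rows, each an object of numbers: "dx", "dy", "dz": the shift along the tool's x, y, z in mm; "rx", "ry", "rz": the turn, a rotation vector about the tool's x, y, z in rad; "hand": the closure, from -1 (fully open) to 1 (shut), so that 0 is half open. In form: [{"dx": .., "dy": .., "dz": .., "rx": .., "ry": .., "rz": .., "hand": ..}, ...]. A call has 1 to 10 rows; each row shifts and turns the commanded pose from where the row before left it, along the tool's axes as they then stand; what a row does not reach is not made up. A row lasts 1/10 s, in which the tool goes at most 50 mm and 8.59 degrees, less where a joint would pass 70% of its speed; a pose out of reach is approached as far as the arm can. A call with a gripper value outside its range is refused whole. The fingers move at their own pace and stop on an object; FORCE is the grip in N (left out, the last holds). Time passes only in rows, so rows that do not move let the fingers close. It gives the time, the measured TCP pose, the force and the opening at its end, in the units of the state.
- bot.observe(): the state, without advancing time (a new reading comes with each control period).
- bot.grab_frame(name): name is "scene" or "top"; returns (picture, depth): 400x640x3 uint8, red, green, blue; 400x640 float32, m along the optical axis (not along the pixel's ray), 0 where there is no reading.
- bot.get_calibration(name): a dict with "vertical_fov" (degrees; the focal length in pixels is half the picture's height over the tangent of half this angle, whatever the lens; pixels are square), "cx", "cy" (the principal point, pixels), "k1" (the pictures are not rectified: a ray, as slopes to the right and down, at radius r is drawn at 1 + k1 r^2 times it, then the intrinsics apply), "origin" and "orientation" of the camera in the world. Camera axes: x right, y down, z forward; pixel columns grow to the right and rows downward; lengths in m; the calibration is good to about 2 mm. A picture is of the moment at which its call begins. get_calibration takes no time and is no camera call.
- bot.job_done(): hands the job in, once; it reports no verdict.
Trained networks look in the newest picture that a camera, given by its name, has taken for a name from the list of things; names that differ only in an ending like _2 or _b are one class to them, and where a whole thing is asked for, a point or a joint stands for the part that bears it (a point fixed in the world has none). Each returns a list of dicts, best first, with "score" (0 to 1); they miss things now and then, are a little off and sometimes report something else, mostly with a low value. They report only what shows in the picture. A call takes as long as a camera call.
- bot.trace(camera, target): "region" (400x640 bool, what is visible of it) and "box" ([left, top, right, bottom] in pixels, round what is visible of it).
- bot.tip_of(camera, target): "centre" ([row, column] in pixels: a listed point, or the origin of a listed thing).
The state is a dict: "clock": time; "qpos": joint angles; "qd": joint speeds; "joint_efforts": joint torques, N m; "position": TCP position; "tool_rot": TCP orientation; "force": force on the tool from outside, world axes, zero at the start; "moment": the same for the moment, N m; "grip_width": finger opening in m.
Only numpy, scipy, OpenCV 4.12 (cv2) and the standard library are available. Lean on these libraries where they do the work, as an engineer would, in place of code of your own. Each camera call takes 0.05 s, during which the arm holds its last target.

## Task

Wind up the musical mooncake tin: turn the butterfly key on its top clockwise (seen from above), in as many partial turns as it takes, until it is wound fully home against its stop, with the blue wing pointing at the blue mark on the tin. The key starts less than a sixth of a turn from fully run down, so the blue wing has to go round past the carrying bar before it gets there; leave the other things on the shelf where they are.

Things in the scene. Friction and masses are not known exactly. Their poses are not given: they have to be found in the camera images.
- tin: red square tin with clip-on lid, fixed to the shelf, 186 x 186 mm; origin at the centre of its underside, lid top 70 mm above it. Its -x side is the front with the brass clip, +x the back with the hinges
- bar (a point): middle of a fixed steel carrying bar, 8 mm thick, parallel to the tin's y axis, 36 mm behind (+x of) the key's axis, with a post at each end (y -82 and +82 mm). Its underside is 58 mm and its top 66 mm above the lid: the key's wings pass under it, fingers from above do not pass through it
- key_axis (a point): the point on the key's upright axis (over the tin's centre) at mid-height of the wings, 29 mm above the lid
- blue_wing (a point): centre of the key's blue wing, 33 mm from the axis. Two wings facing away from each other, one blue, one brass: upright discs 38 mm across, 8 mm thick, centred 33 mm either side of the axis (104 mm over both), standing 10 to 48 mm above the lid on a 16 mm shaft
- mark (a point): the small blue mark on the lid, 73 mm from the axis towards the tin's front (-x)
- key (a joint): turn of the key in rad, growing clockwise from above: 0 run down, 5.6 at its stop, fully wound. At value q the blue wing lies (5.6 - q) rad counterclockwise (from above) of the direction to the blue mark. A spring resists (up to about 7 N on a wing, 40 mm from the axis); a catch's friction holds the key where it is let go
- cup_low: lower of two stacked tea cups, blue ceramic, upturned, 76 wide x 50 tall; origin centre of underside; bystander
- cup_top: upper, white ceramic tea cup standing upright on the lower one, 72 wide x 50 tall; bystander
- canister: steel tea canister with dark screw-top lid, 83 wide x 118 tall; origin centre of underside; bystander
- lantern: white round lantern folded flat, with a red disc on top, 156 wide x 28 tall; bystander
- jar: amber glass jar with red cap, 70 wide x 100 tall; bystander
- lifter: spatula lying flat, 200 long; bystander

How it is judged:
By the outcome, as a careful person would: the job done as asked, in the order asked, and still so for the second after the job is handed in, with the robot touching nothing.
It also fails if it takes over 56 s, if anything falls off the work surface, if the arm or the gripper's body presses on something with over 40 N, if the wrist force passes 120 N, or if a joint passes its speed limit or range.

## Working session

There is one attempt and no reset: what is moved stays moved. The work goes in short steps, Python scripts to look and compute and a shell command to move; the robot and the scene stay as the last step left them, time stands still between calls to the robot, and variables do not carry over. Pictures are saved under pics/ and viewed, and the job is handed in when it is done.

```bash
mkdir -p pics; cat > h.py <<'E'
import numpy as np, cv2
from scipy.spatial.transform import Rotation as R
from workcell import bot
def look(cam,fn):
    im,d=bot.grab_frame(cam); cv2.imwrite('pics/'+fn,im[:,:,::-1]); return im,d
def world(cam,r,c,depth):
    k=bot.get_calibration(cam); f=200/np.tan(np.radians(k['vertical_fov'])/2)
    u=np.array([(c-k['cx'])/f,(r-k['cy'])/f]); s=u.copy()
    for _ in range(20): s=u/(1+k['k1']*(s@s))
    M=R.from_euler('xyz',k['orientation']).as_matrix() if np.ndim(k['orientation'])==1 else np.array(k['orientation'])
    o=np.array(k['origin']); ray=M@np.array([s[0],s[1],1]); return o,ray
def atz(cam,r,c,z):
    o,ray=world(cam,r,c,1); return o+ray*(z-o[2])/ray[2]
def atd(cam,r,c,d):
    o,ray=world(cam,r,c,1); return o+ray*d
E
python3 - <<'E'
from h import *
print(bot.observe())
for c in ['scene','top']:
    print(bot.get_calibration(c)); im,d=look(c,c+'1.png')
    for n in ['tin','bar','key_axis','blue_wing','mark']:
        for t in bot.tip_of(c,n)[:2]:
            r,cc=t['centre']; dd=d[int(r),int(cc)]; print(c,n,t['score'],t['centre'],dd,atd(c,r,cc,dd))
E
```

```text
{'clock': 0.0, 'qpos': array([ 1.1738081 ,  0.52208215, -0.03628149,  1.59995361,  0.02118582,
        1.02105794, -0.11282286]), 'qd': array([ 2.83989805e-03, -8.73992579e-05,  1.31193533e-04,  1.27062226e-03,
        1.27510032e-03, -8.61060384e-04, -4.23510731e-04]), 'joint_efforts': array([ 2.82152563e-03, -9.27092314e+01,  1.98036723e+00, -3.69930124e+01,
        1.77401322e-02,  8.25597032e-03, -2.86361910e-05]), 'position': array([ 0.20047607, -0.59165511,  0.23070324]), 'tool_rot': array([-3.14047941e+00,  8.73930316e-05,  3.26707236e-01]), 'force': array([-0.31386791,  1.4036853 ,  0.44719876]), 'moment': array([-0.01345649, -0.05079471, -0.00853667]), 'grip_width': 0.08522530946323965}
{'vertical_fov': 57.52920447693792, 'cx': 315.5062584507892, 'cy': 195.28318007868387, 'k1': -0.0327494951380703, 'origin': array([ 0.75706738, -0.39182514,  0.90639325]), 'orientation': array([-2.57453746, -0.0136212 ,  0.6864217 ])}
scene tin 0.89 [208.1, 378.4] 0.9747668 [0.58271495 0.10479211 0.06812463]
scene bar 0.97 [186.1, 400.9] 0.93352944 [0.6043692 0.1570347 0.1346938]
scene bar 0.
[... 442 characters left out ...]
 'cy': 195.93466426349653, 'k1': 0.01029732073679648, 'origin': array([ 0.37941449, -0.02709859,  1.10803574]), 'orientation': array([-3.06712597,  0.01059998, -1.57333255])}
top tin 0.82 [157.9, 265.6] 1.0507686 [0.55714553 0.13665118 0.06925763]
top bar 0.75 [131.8, 251.0] 1.0544813 [0.62609313 0.17524103 0.07108215]
top bar 0.45 [156.5, 267.5] 1.0490909 [0.56049326 0.13142061 0.07113554]
top key_axis 0.56 [149.7, 261.5] 1.007963 [0.57042561 0.14017983 0.11321258]
top key_axis 0.33 [171.2, 272.6] 1.0478712 [0.52204412 0.11808322 0.06935011]
top blue_wing 0.8 [160.8, 254.9] 1.0015719 [0.54168025 0.15565258 0.11763741]
top mark 0.76 [178.6, 276.0] 1.0422864 [0.50212865 0.10856266 0.07336526]
```

```bash
sleep 1
```

```text
(no output)
```

View pics/scene1.png

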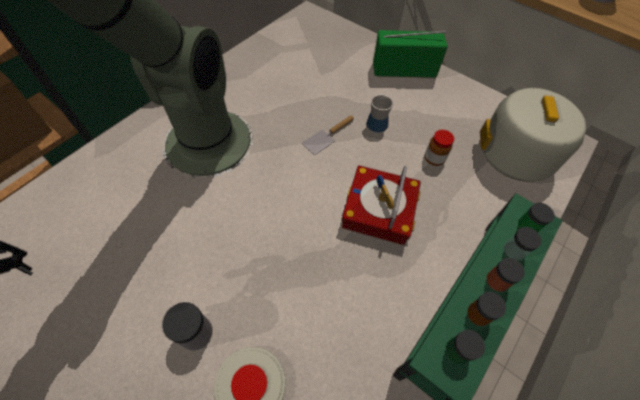

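View pics/top1.png

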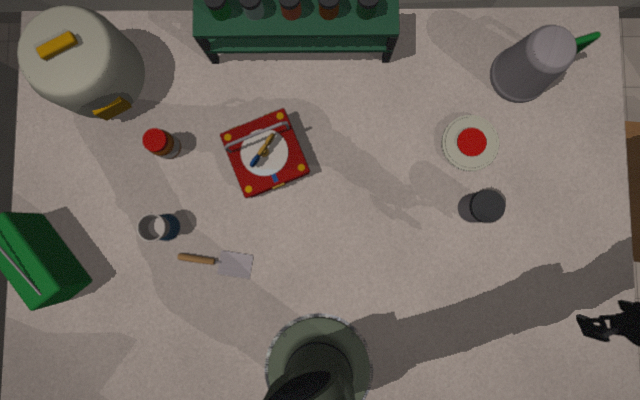

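```bash
python3 -c "
import cv2
a=cv2.imread('pics/top1.png')[90:230,190:350];b=cv2.imread('pics/scene1.png')[120:290,290:480]
cv2.imwrite('pics/t1z.png',cv2.resize(a,(640,560),interpolation=2));cv2.imwrite('pics/s1z.png',cv2.resize(b,(665,595),interpolation=2))"
```

```text
(no output)
```

View pics/t1z.png

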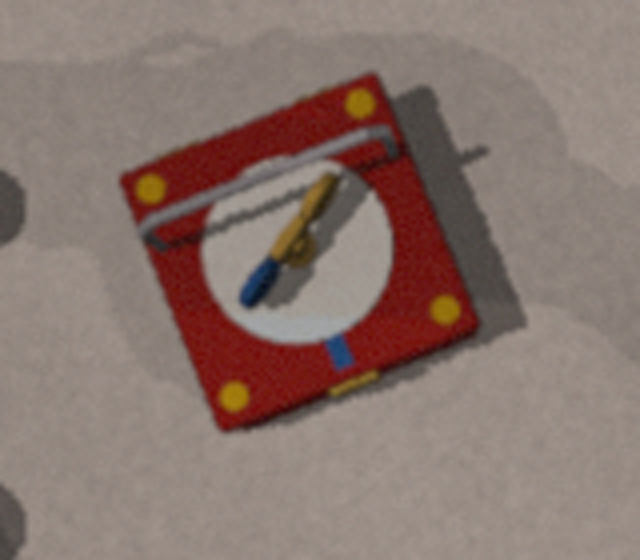

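View pics/s1z.png

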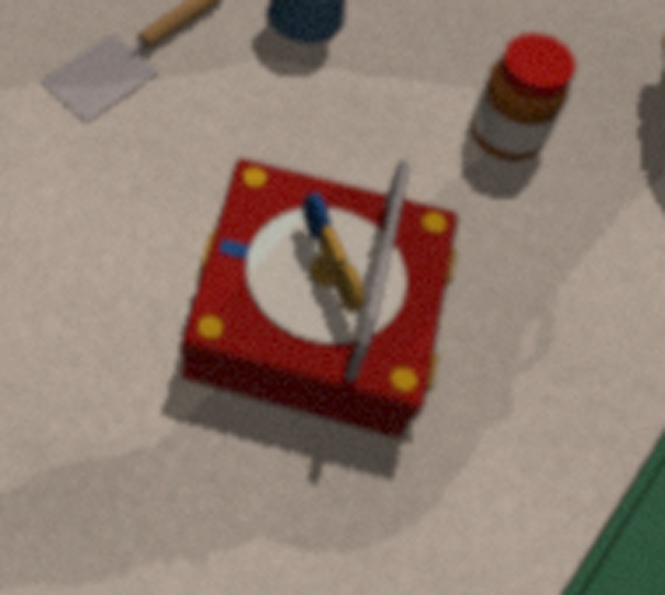

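```bash
cat >> h.py <<'E'
def cloud(cam,d):
    k=bot.get_calibration(cam); f=200/np.tan(np.radians(k['vertical_fov'])/2)
    v,u=np.mgrid[0:400,0:640]; ux=(u-k['cx'])/f; uy=(v-k['cy'])/f; sx,sy=ux.copy(),uy.copy()
    for _ in range(20):
        q=1+k['k1']*(sx**2+sy**2); sx,sy=ux/q,uy/q
    P=np.stack([sx*d,sy*d,d],-1)@R.from_euler('xyz',k['orientation']).as_matrix().T+np.array(k['origin'])
    P[d==0]=np.nan; return P
def tinfit(cam,d):
    P=cloud(cam,d); m=(np.abs(P[...,2]-0.07)<0.012)&(np.hypot(P[...,0]-.565,P[...,1]-.137)<0.15)
    p=P[m]; (cx,cy),(w,h),a=cv2.minAreaRect((p[:,:2]*1000).astype(np.float32)); return cx,cy,w,h,a,p[:,2].mean()
def wing(cam,im,d,c):
    P=cloud(cam,d); near=(np.hypot(P[...,0]-c[0],P[...,1]-c[1])<0.06)&(P[...,2]>0.085)&(P[...,2]<0.123)
    i=im.astype(int); b=near&(i[...,2]>i[...,0]+25); y=near&(i[...,0]>i[...,2]+35)
    return [(n,int(m.sum()),np.round(P[m].mean(0)*1000,1)) for n,m in(('blue',b),('brass',y)) if m.sum()]
E
python3 - <<'E'
from h import *
for c in ['top','scene']:
    im,d=bot.grab_frame(c); print(c,tinfit(c,d)); print(wing(c,im,d,(.567,.137)))
    P=cloud(c,d); m=(np.hypot(P[...,0]-.567,P[...,1]-.137)<.12)&(np.abs(P[...,2]-.136)<.008)
    p=P[m]*1000; print('bar',len(p),p.mean(0)); 
    l=cv2.fitLine(p[:,:2].astype(np.float32),cv2.DIST_HUBER,0,.01,.01).ravel(); print(l,np.degrees(np.arctan2(l[1],l[0])))
    for n in ['key_axis','blue_wing','mark','bar']:
        z={'key_axis':.099,'blue_wing':.099,'mark':.07,'bar':.132}[n]
        for t in bot.tip_of(c,n)[:2]: print(n,t['score'],atz(c,*t['centre'],z)*1000)
E
```

```text
top (572.9573974609375, 139.7274932861328, 190.3874053955078, 185.60458374023438, 22.30451774597168, np.float64(0.06915544166673987))
[('blue', 46, array([544.2, 159.5, 113.6])), ('brass', 116, array([583.1, 132.4, 110.3]))]
bar 211 [606.96258873 152.90071347 134.76340309]
[ 3.8101923e-01 -9.2456710e-01  6.0688745e+02  1.5222411e+02] -67.603165
key_axis 0.73 [366.11396042 381.11359273  99.        ]
blue_wing 0.52 [549.59745799 157.86915084  99.        ]
mark 0.87 [508.32178023 118.15908802  70.        ]
bar 0.87 [605.33075585 160.07733693 132.        ]
scene (572.5999755859375, 137.47772216796875, 190.25181579589844, 187.7371368408203, 22.193281173706055, np.float64(0.06773587425826087))
[('blue', 34, array([546.1, 154.7, 111.1])), ('brass', 141, array([587.5, 126.8, 106.4]))]
bar 157 [609.39522655 146.10793795 133.87185479]
[ 3.7817228e-01 -9.2573524e-01  6.0925836e+02  1.4606297e+02] -67.77949
key_axis 0.7 [573.07735065 136.35872777  99.        ]
blue_wing 0.69 [547.08228001 160.41382699  99.        ]
mark 0.71 [510.20616612 104.56167951  70.        ]
mark 0.19 [408.74446206 360.23664716  70.        ]
bar 0.66 [599.96669558 162.20690011 132.        ]
```

```bash
python3 -m inch '[{"dx":15,"dy":-14,"dz":-10,"hand":0.5},{"dx":29,"dy":-28,"dz":-10,"hand":0.5},{"dx":29,"dy":-28,"dz":-10,"hand":0.5},{"dx":29,"dy":-28,"dz":-10,"hand":0.5},{"dx":29,"dy":-28,"dz":-10,"hand":0.5},{"dx":29,"dy":-28,"hand":0.5},{"dx":29,"dy":-28,"hand":0.5},{"dx":29,"dy":-28,"hand":0.5},{"dx":29,"dy":-28,"hand":0.5},{"dx":29,"dy":-28,"hand":0.5}]' 60
python3 -m inch '[{"dx":29,"dy":-28,"hand":0.5},{"dx":29,"dy":-28,"hand":0.5},{"dx":29,"dy":-28,"hand":0.5},{"dx":29,"dy":-28,"hand":0.5},{"dx":29,"dy":-28,"hand":0.5},{"dx":29,"dy":-28,"hand":0.5},{"dx":29,"dy":-28,"hand":0.5},{"dx":29,"dy":-28,"hand":0.5},{"dx":15,"dy":-14,"hand":0.5},{"hand":0.5}]'
python3 -c "
from h import *
print(bot.observe())"
```

```text
{'clock': 1.1, 'qpos': array([ 1.17381001,  0.52142499, -0.03630979,  1.59950726,  0.02118016,
        1.02111156, -0.11279358]), 'qd': array([ 0.00095933, -0.00153344,  0.00025345, -0.00037037,  0.00096987,
       -0.00133566, -0.00096665]), 'joint_efforts': array([ 1.27405870e-04, -9.26855421e+01,  1.97772346e+00, -3.70241976e+01,
        1.80005631e-02,  2.18060624e-03,  2.85966723e-05]), 'position': array([ 0.20060604, -0.59191079,  0.23127248]), 'tool_rot': array([-3.14152410e+00, -1.69109683e-05,  3.26748076e-01]), 'force': array([-0.51566326,  0.09823789,  0.38828236]), 'moment': array([-0.03801409, -0.04230243,  0.0101366 ]), 'grip_width': 0.08546366845015528}schema error: expected keys dx, dy, dz, rx, ry, rz, hand
schema error: expected keys dx, dy, dz, rx, ry, rz, hand
```

```bash
python3 -m inch '[{"dx":15,"dy":-14,"dz":-10,"rx":0,"ry":0,"rz":0,"hand":0.5},{"dx":29,"dy":-28,"dz":-10,"rx":0,"ry":0,"rz":0,"hand":0.5},{"dx":29,"dy":-28,"dz":-10,"rx":0,"ry":0,"rz":0,"hand":0.5},{"dx":29,"dy":-28,"dz":-10,"rx":0,"ry":0,"rz":0,"hand":0.5},{"dx":29,"dy":-28,"dz":-10,"rx":0,"ry":0,"rz":0,"hand":0.5},{"dx":29,"dy":-28,"dz":0,"rx":0,"ry":0,"rz":0,"hand":0.5},{"dx":29,"dy":-28,"dz":0,"rx":0,"ry":0,"rz":0,"hand":0.5},{"dx":29,"dy":-28,"dz":0,"rx":0,"ry":0,"rz":0,"hand":0.5},{"dx":29,"dy":-28,"dz":0,"rx":0,"ry":0,"rz":0,"hand":0.5},{"dx":29,"dy":-28,"dz":0,"rx":0,"ry":0,"rz":0,"hand":0.5}]' 60
python3 -c "
from h import *
print(bot.observe()['qpos'])"
```

```text
clock: 2.1
position: [0.3771, -0.2499, 0.2816]
tool_rot: [3.141, -0.0, 0.327]
force: [0.1, 0.0, 0.3]
grip_width: 0.0211
[ 0.64054588  0.19154498 -0.21573288  1.96074795  0.0488992   0.99354333
 -0.84213818]
```

```bash
python3 -m inch '[{"dx":31,"dy":-30,"dz":0,"rx":0,"ry":0,"rz":0,"hand":0.5},{"dx":31,"dy":-31,"dz":0,"rx":0,"ry":0,"rz":0,"hand":0.5},{"dx":31,"dy":-31,"dz":0,"rx":0,"ry":0,"rz":0,"hand":0.5},{"dx":31,"dy":-31,"dz":0,"rx":0,"ry":0,"rz":0,"hand":0.5},{"dx":31,"dy":-31,"dz":0,"rx":0,"ry":0,"rz":0,"hand":0.5},{"dx":31,"dy":-31,"dz":0,"rx":0,"ry":0,"rz":0,"hand":0.5},{"dx":31,"dy":-31,"dz":0,"rx":0,"ry":0,"rz":0,"hand":0.5},{"dx":31,"dy":-31,"dz":0,"rx":0,"ry":0,"rz":0,"hand":0.5},{"dx":31,"dy":-29,"dz":0,"rx":0,"ry":0,"rz":0,"hand":0.5},{"dx":31,"dy":-29,"dz":0,"rx":0,"ry":0,"rz":0,"hand":0.5}]'
python3 -c "
from h import *
print(bot.observe()['qpos'])"
```

```text
clock: 3.1
position: [0.573, 0.1385, 0.2814]
tool_rot: [3.141, -0.0, 0.327]
force: [0.6, -0.9, 0.5]
grip_width: 0.0215
[-0.04354792  0.44090677 -0.41505508  1.62229303  0.19270576  1.11883664
 -1.75200754]
```

```bash
python3 -m inch '[{"dx":0,"dy":0,"dz":0,"rx":0,"ry":0,"rz":-0.145,"hand":0.5},{"dx":0,"dy":0,"dz":0,"rx":0,"ry":0,"rz":-0.145,"hand":0.5},{"dx":0,"dy":0,"dz":0,"rx":0,"ry":0,"rz":-0.145,"hand":0.5},{"dx":0,"dy":0,"dz":0,"rx":0,"ry":0,"rz":-0.145,"hand":0.5},{"dx":0,"dy":0,"dz":0,"rx":0,"ry":0,"rz":-0.145,"hand":0.5},{"dx":0,"dy":0,"dz":0,"rx":0,"ry":0,"rz":-0.145,"hand":0.5},{"dx":0,"dy":0,"dz":0,"rx":0,"ry":0,"rz":-0.145,"hand":0.5},{"dx":0,"dy":0,"dz":0,"rx":0,"ry":0,"rz":-0.145,"hand":0.5},{"dx":0,"dy":0,"dz":0,"rx":0,"ry":0,"rz":-0.145,"hand":0.5},{"dx":0,"dy":0,"dz":0,"rx":0,"ry":0,"rz":-0.145,"hand":0.5}]'
python3 -m inch '[{"dx":0,"dy":0,"dz":20,"rx":0,"ry":0,"rz":-0.145,"hand":0.5},{"dx":0,"dy":0,"dz":30,"rx":0,"ry":0,"rz":-0.145,"hand":0.5},{"dx":0,"dy":0,"dz":30,"rx":0,"ry":0,"rz":-0.145,"hand":0.5},{"dx":0,"dy":0,"dz":20,"rx":0,"ry":0,"rz":-0.145,"hand":0.5},{"dx":0,"dy":0,"dz":20,"rx":0,"ry":0,"rz":0,"hand":0.5},{"dx":0,"dy":0,"dz":10,"rx":0,"ry":0,"rz":0,"hand":0.5},{"dx":0,"dy":0,"dz":0,"rx":0,"ry":0,"rz":0,"hand":0.5}]'
python3 - <<'E'
from h import *
print(bot.observe()['qpos'])
im,d=look('scene','s2.png'); cv2.imwrite('pics/s2z.png',cv2.resize(im[60:290,270:520,::-1],(652,600)))
E
```

```text
clock: 4.1
position: [0.5723, 0.1368, 0.2813]
tool_rot: [3.142, 0.0, 1.783]
force: [0.5, 0.4, 0.6]
grip_width: 0.0213
clock: 4.8
position: [0.5719, 0.1367, 0.1504]
tool_rot: [-3.14, -0.001, 2.356]
force: [-0.3, -0.2, -0.2]
grip_width: 0.0215
[ 0.19933673  0.67606532 -0.79319497  1.7441289   0.57084003  0.96937737
 -0.03473039]
```

View pics/s2z.png

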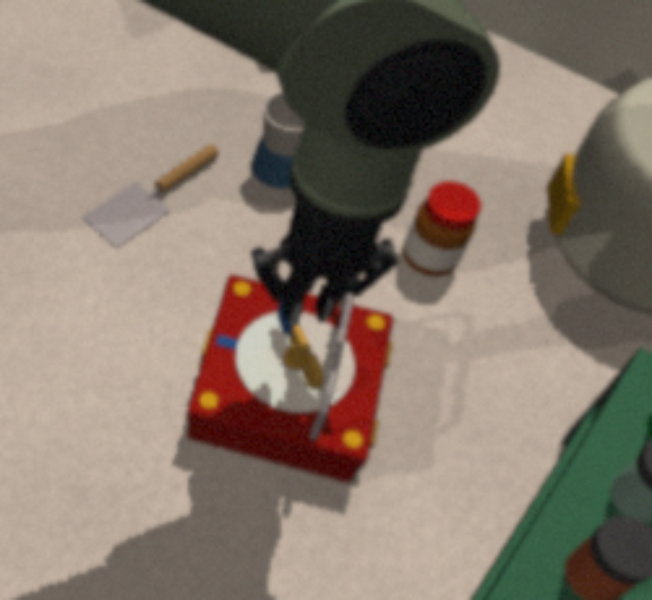

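```bash
python3 - <<'E'
from h import *
s=bot.observe(); M=R.from_euler('xyz',s['tool_rot']).as_matrix()
for c in ['scene','top']:
    im,d=bot.grab_frame(c); P=cloud(c,d).reshape(-1,3); P=P[~np.isnan(P[:,0])]
    q=(P-s['position'])@M*1000
    q=q[(np.hypot(q[:,0],q[:,1])<100)&(q[:,2]<5)&(P[:,2]>.142)]
    for a in range(-130,6,5):
        w=q[(q[:,2]>=a)&(q[:,2]<a+5)]
        if len(w): print(c,a,len(w),'x',w[:,0].min().round(),w[:,0].max().round(),'y',w[:,1].min().round(),w[:,1].max().round())
E
```

```text
scene -130 12 x -36.0 5.0 y -38.0 6.0
scene -125 7 x -8.0 4.0 y -38.0 -34.0
scene -120 15 x -12.0 6.0 y -39.0 -26.0
scene -115 21 x -13.0 5.0 y -42.0 40.0
scene -110 44 x -21.0 6.0 y -48.0 41.0
scene -105 69 x -20.0 6.0 y -55.0 58.0
scene -100 119 x -20.0 12.0 y -65.0 64.0
scene -95 72 x -21.0 12.0 y -65.0 65.0
scene -90 64 x -18.0 -2.0 y -61.0 64.0
scene -85 37 x -19.0 -4.0 y -59.0 59.0
scene -80 49 x -18.0 5.0 y -58.0 56.0
scene -75 49 x -18.0 5.0 y -54.0 53.0
scene -70 43 x -19.0 8.0 y -52.0 52.0
scene -65 31 x -16.0 10.0 y -49.0 49.0
scene -60 51 x -13.0 10.0 y -45.0 45.0
scene -55 67 x -14.0 15.0 y -40.0 45.0
scene -50 42 x -15.0 8.0 y -42.0 43.0
scene -45 15 x -12.0 9.0 y -27.0 29.0
scene -40 16 x -12.0 5.0 y -23.0 33.0
scene -35 18 x -12.0 12.0 y -23.0 16.0
scene -30 18 x -12.0 8.0 y -25.0 23.0
scene -25 19 x -12.0 3.0 y -25.0 24.0
scene -20 21 x -12.0 10.0 y -25.0 22.0
scene -15 18 x -11.0 6.0 y -25.0 24.0
scene -10 16 x -12.0 2.0 y -24.0 22.0
scene -5 11 x -11.0 11.0 y -19.0 17.0
scene 0 2 x -8.0 6.0 y 10.0 11.0
```

```bash
python3 -m inch '[{"dx":1,"dy":2,"dz":10,"rx":0,"ry":0,"rz":0,"hand":0.5},{"dx":0,"dy":0,"dz":12,"rx":0,"ry":0,"rz":0,"hand":0.5},{"dx":0,"dy":0,"dz":12,"rx":0,"ry":0,"rz":0,"hand":0.5},{"dx":0,"dy":0,"dz":12,"rx":0,"ry":0,"rz":0,"hand":0.5},{"dx":0,"dy":0,"dz":7,"rx":0,"ry":0,"rz":0,"hand":0.5},{"dx":0,"dy":0,"dz":0,"rx":0,"ry":0,"rz":0,"hand":0.5}]'
python3 - <<'E'
from h import *
im,d=look('scene','s3.png'); cv2.imwrite('pics/s3z.png',cv2.resize(im[60:290,270:520,::-1],(652,600)))
E
```

```text
clock: 5.55
position: [0.5725, 0.139, 0.0971]
tool_rot: [-3.14, -0.001, 2.357]
force: [0.5, -0.3, 0.6]
grip_width: 0.0211
```

View pics/s3z.png

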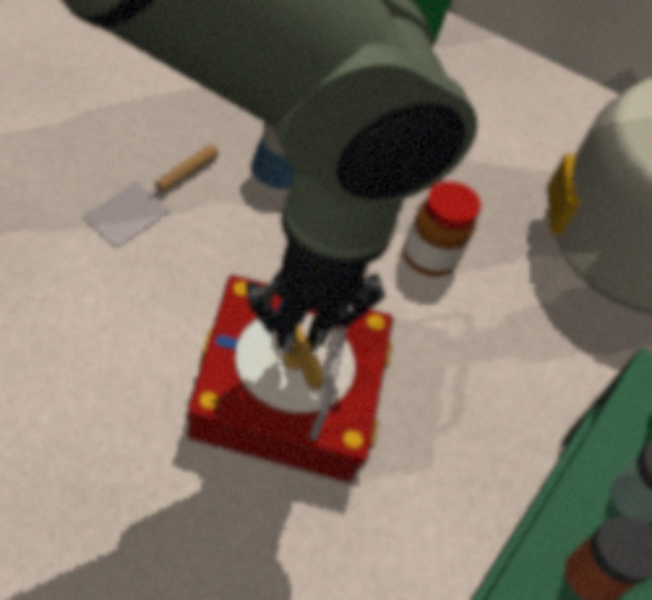

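```bash
python3 -m inch '[{"dx":0,"dy":0,"dz":0,"rx":0,"ry":0,"rz":0.1,"hand":0.5},{"dx":0,"dy":0,"dz":0,"rx":0,"ry":0,"rz":0.1,"hand":0.5},{"dx":0,"dy":0,"dz":0,"rx":0,"ry":0,"rz":0.1,"hand":0.5},{"dx":0,"dy":0,"dz":0,"rx":0,"ry":0,"rz":0.1,"hand":0.5},{"dx":0,"dy":0,"dz":0,"rx":0,"ry":0,"rz":0.1,"hand":0.5},{"dx":0,"dy":0,"dz":0,"rx":0,"ry":0,"rz":0.1,"hand":0.5},{"dx":0,"dy":0,"dz":0,"rx":0,"ry":0,"rz":0.1,"hand":0.5},{"dx":0,"dy":0,"dz":0,"rx":0,"ry":0,"rz":0.1,"hand":0.5},{"dx":0,"dy":0,"dz":0,"rx":0,"ry":0,"rz":0.1,"hand":0.5},{"dx":0,"dy":0,"dz":0,"rx":0,"ry":0,"rz":0.1,"hand":0.5}]'
python3 - <<'E'
from h import *
s=bot.observe();print(s['moment'],s['qpos'])
im,d=look('scene','s4.png'); cv2.imwrite('pics/s4z.png',cv2.resize(im[60:290,270:520,::-1],(652,600)))
print(wing('scene',im,d,(.5725,.1385)))
E
```

```text
clock: 6.6
position: [0.5736, 0.14, 0.099]
tool_rot: [3.14, -0.002, 1.353]
force: [1.5, 3.7, -3.1]
grip_width: 0.0211
[ 0.67397042 -0.45456075  0.18041887] [ 0.01039175  0.6787885  -0.50714016  1.78170589  0.4408871   0.79383091
 -0.93410662]
[('blue', 4, array([563.4, 159.4, 116. ])), ('brass', 87, array([579.1, 120.9, 109.9]))]
```

View pics/s4z.png

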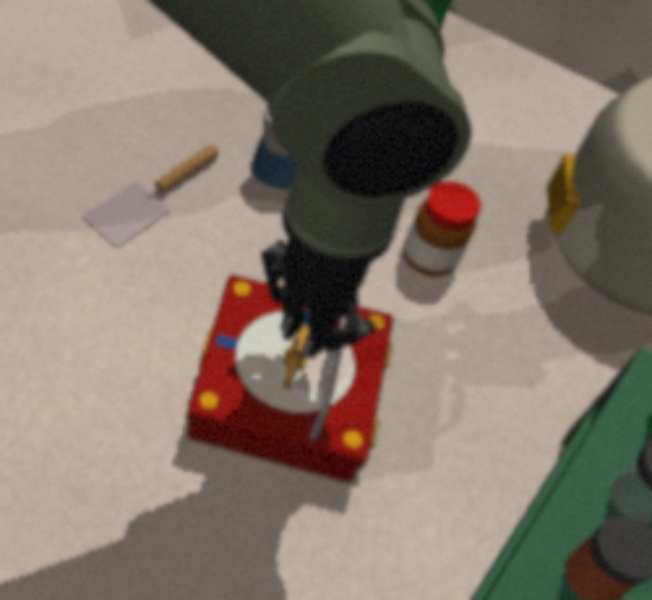

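```bash
python3 -m inch '[{"dx":-1,"dy":-1,"dz":1,"rx":0,"ry":0,"rz":0.1,"hand":0.5},{"dx":0,"dy":0,"dz":0,"rx":0,"ry":0,"rz":0.1,"hand":0.5},{"dx":0,"dy":0,"dz":0,"rx":0,"ry":0,"rz":0.1,"hand":0.5},{"dx":0,"dy":0,"dz":0,"rx":0,"ry":0,"rz":0.1,"hand":0.5},{"dx":0,"dy":0,"dz":0,"rx":0,"ry":0,"rz":0.1,"hand":0.5},{"dx":0,"dy":0,"dz":0,"rx":0,"ry":0,"rz":0.1,"hand":0.5},{"dx":0,"dy":0,"dz":0,"rx":0,"ry":0,"rz":0.1,"hand":0.5},{"dx":0,"dy":0,"dz":0,"rx":0,"ry":0,"rz":0.1,"hand":0.5}]'
python3 - <<'E'
from h import *
s=bot.observe();print(s['moment'],s['qpos'])
im,d=look('scene','s5.png')
print(wing('scene',im,d,(.5725,.1385)))
E
```

```text
clock: 7.45
position: [0.5734, 0.1393, 0.0985]
tool_rot: [3.141, -0.004, 0.555]
force: [5.8, 3.7, 3.1]
grip_width: 0.0214
[ 0.86995352 -1.33735631  0.2348521 ] [-0.12743445  0.64687589 -0.30258484  1.79243411  0.26941986  0.7386007
 -1.58755409]
[('blue', 17, array([590.9, 168.7, 111.3])), ('brass', 89, array([560.4, 107.5, 105.3]))]
```

```bash
python3 -m inch '[{"dx":-1,"dy":0,"dz":1,"rx":0,"ry":0,"rz":0.1,"hand":0.5},{"dx":0,"dy":0,"dz":0,"rx":0,"ry":0,"rz":0.1,"hand":0.5},{"dx":0,"dy":0,"dz":0,"rx":0,"ry":0,"rz":0.1,"hand":0.5},{"dx":0,"dy":0,"dz":0,"rx":0,"ry":0,"rz":0.1,"hand":0.5},{"dx":0,"dy":0,"dz":0,"rx":0,"ry":0,"rz":0.1,"hand":0.5},{"dx":0,"dy":0,"dz":0,"rx":0,"ry":0,"rz":0.1,"hand":0.5},{"dx":0,"dy":0,"dz":0,"rx":0,"ry":0,"rz":0.1,"hand":0.5},{"dx":0,"dy":0,"dz":0,"rx":0,"ry":0,"rz":0.1,"hand":0.5}]'
python3 - <<'E'
from h import *
s=bot.observe();print(s['moment'],s['qpos'])
im,d=look('scene','s6.png')
print(wing('scene',im,d,(.5725,.1385)))
E
```

```text
clock: 8.3
position: [0.5726, 0.1392, 0.0977]
tool_rot: [-3.138, -0.003, -0.244]
force: [4.3, 5.0, 6.8]
grip_width: 0.0212
[ 1.05973395 -0.90450601  0.19399954] [-0.2749098   0.63359004 -0.09095338  1.80369525  0.08180662  0.70359552
 -2.22547508]
[('blue', 39, array([600.7, 145. , 105. ])), ('brass', 87, array([556.7, 129.8, 100.8]))]
```

```bash
python3 -m inch '[{"dx":0,"dy":0,"dz":0,"rx":0,"ry":0,"rz":-0.1,"hand":0.5},{"dx":0,"dy":0,"dz":0,"rx":0,"ry":0,"rz":-0.1,"hand":0.5},{"dx":0,"dy":0,"dz":-15,"rx":0,"ry":0,"rz":0,"hand":0.5},{"dx":0,"dy":0,"dz":-20,"rx":0,"ry":0,"rz":0,"hand":0.5},{"dx":0,"dy":0,"dz":-20,"rx":0,"ry":0,"rz":0,"hand":0.5},{"dx":0,"dy":0,"dz":-10,"rx":0,"ry":0,"rz":-0.14,"hand":0.5},{"dx":0,"dy":0,"dz":0,"rx":0,"ry":0,"rz":-0.14,"hand":0.5},{"dx":0,"dy":0,"dz":0,"rx":0,"ry":0,"rz":-0.14,"hand":0.5},{"dx":0,"dy":0,"dz":0,"rx":0,"ry":0,"rz":-0.14,"hand":0.5},{"dx":0,"dy":0,"dz":0,"rx":0,"ry":0,"rz":-0.14,"hand":0.5}]'
python3 -m inch '[{"dx":0,"dy":0,"dz":0,"rx":0,"ry":0,"rz":-0.14,"hand":0.5},{"dx":0,"dy":0,"dz":0,"rx":0,"ry":0,"rz":-0.14,"hand":0.5},{"dx":0,"dy":0,"dz":0,"rx":0,"ry":0,"rz":-0.14,"hand":0.5},{"dx":0,"dy":0,"dz":0,"rx":0,"ry":0,"rz":-0.14,"hand":0.5},{"dx":0,"dy":0,"dz":0,"rx":0,"ry":0,"rz":-0.14,"hand":0.5},{"dx":0,"dy":0,"dz":0,"rx":0,"ry":0,"rz":-0.14,"hand":0.5},{"dx":0,"dy":0,"dz":0,"rx":0,"ry":0,"rz":-0.14,"hand":0.5},{"dx":0,"dy":0,"dz":0,"rx":0,"ry":0,"rz":-0.14,"hand":0.5},{"dx":0,"dy":0,"dz":0,"rx":0,"ry":0,"rz":-0.14,"hand":0.5},{"dx":0,"dy":0,"dz":0,"rx":0,"ry":0,"rz":-0.14,"hand":0.5}]'
python3 - <<'E'
from h import *
s=bot.observe();print(s['moment'],s['qpos'])
im,d=look('scene','s7.png')
print(wing('scene',im,d,(.5725,.1385)))
E
```

```text
clock: 9.35
position: [0.5712, 0.1378, 0.1628]
tool_rot: [3.141, -0.001, 0.66]
force: [-0.2, -0.5, 0.1]
grip_width: 0.0213
clock: 10.35
position: [0.5712, 0.1375, 0.1626]
tool_rot: [3.141, 0.001, 2.06]
force: [-0.1, -0.9, 0.2]
grip_width: 0.0215
[-0.01163564 -0.00773198  0.06741671] [ 0.13127201  0.62393436 -0.68371575  1.74181768  0.47352478  0.94638805
 -0.25452223]
[('blue', 50, array([600.5, 144.9, 105. ])), ('brass', 198, array([558. , 131.5, 103.6]))]
```

```bash
python3 -m inch '[{"dx":0,"dy":0,"dz":0,"rx":0,"ry":0,"rz":-0.13,"hand":0.5},{"dx":0,"dy":0,"dz":0,"rx":0,"ry":0,"rz":-0.13,"hand":0.5},{"dx":0,"dy":0,"dz":0,"rx":0,"ry":0,"rz":-0.13,"hand":0.5},{"dx":0,"dy":0,"dz":0,"rx":0,"ry":0,"rz":-0.13,"hand":0.5},{"dx":0,"dy":0,"dz":0,"rx":0,"ry":0,"rz":-0.13,"hand":0.5},{"dx":0,"dy":0,"dz":0,"rx":0,"ry":0,"rz":-0.13,"hand":0.5},{"dx":0,"dy":0,"dz":0,"rx":0,"ry":0,"rz":-0.13,"hand":0.5},{"dx":0,"dy":0,"dz":0,"rx":0,"ry":0,"rz":-0.13,"hand":0.5},{"dx":0,"dy":0,"dz":0,"rx":0,"ry":0,"rz":-0.13,"hand":0.5},{"dx":0,"dy":0,"dz":0,"rx":0,"ry":0,"rz":0,"hand":0.5}]'
python3 - <<'E'
from h import *
s=bot.observe();print(s['position'],s['tool_rot'],s['qpos'])
im,d=look('scene','s8.png'); cv2.imwrite('pics/s8z.png',cv2.resize(im[60:290,270:520,::-1],(652,600)))
E
```

```text
clock: 11.4
position: [0.5711, 0.1374, 0.1619]
tool_rot: [-3.141, -0.0, -3.058]
force: [-1.2, -0.1, 0.0]
grip_width: 0.0213
[0.57108055 0.13740103 0.16187455] [-3.14106527e+00 -5.87189771e-05 -3.05818836e+00] [ 0.2916653   0.71857252 -0.9557617   1.73402264  0.66868637  1.05095467
  0.75455424]
```

View pics/s8z.png

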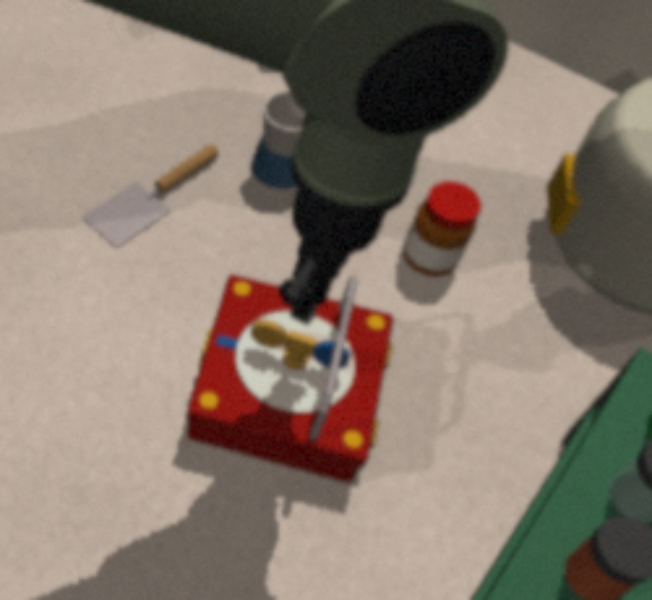

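```bash
python3 -m inch '[{"dx":-1.6,"dy":1,"dz":10,"rx":0,"ry":0,"rz":0,"hand":0.5},{"dx":0,"dy":0,"dz":13,"rx":0,"ry":0,"rz":0,"hand":0.5},{"dx":0,"dy":0,"dz":13,"rx":0,"ry":0,"rz":0,"hand":0.5},{"dx":0,"dy":0,"dz":13,"rx":0,"ry":0,"rz":0,"hand":0.5},{"dx":0,"dy":0,"dz":10,"rx":0,"ry":0,"rz":0,"hand":0.5},{"dx":0,"dy":0,"dz":5,"rx":0,"ry":0,"rz":0,"hand":0.5},{"dx":0,"dy":0,"dz":0,"rx":0,"ry":0,"rz":0,"hand":0.5}]'

```

```text
clock: 12.15
position: [0.5722, 0.139, 0.0966]
tool_rot: [3.142, -0.001, -3.056]
force: [-0.2, -0.1, 0.2]
grip_width: 0.0213
```

```bash
python3 -m inch '[{"dx":0,"dy":0,"dz":0,"rx":0,"ry":0,"rz":0.1,"hand":0.5},{"dx":0,"dy":0,"dz":0,"rx":0,"ry":0,"rz":0.1,"hand":0.5},{"dx":0,"dy":0,"dz":0,"rx":0,"ry":0,"rz":0.1,"hand":0.5},{"dx":0,"dy":0,"dz":0,"rx":0,"ry":0,"rz":0.1,"hand":0.5},{"dx":0,"dy":0,"dz":0,"rx":0,"ry":0,"rz":0.1,"hand":0.5},{"dx":0,"dy":0,"dz":0,"rx":0,"ry":0,"rz":0.1,"hand":0.5},{"dx":0,"dy":0,"dz":0,"rx":0,"ry":0,"rz":0.1,"hand":0.5},{"dx":0,"dy":0,"dz":0,"rx":0,"ry":0,"rz":0.1,"hand":0.5},{"dx":0,"dy":0,"dz":0,"rx":0,"ry":0,"rz":0.1,"hand":0.5},{"dx":0,"dy":0,"dz":0,"rx":0,"ry":0,"rz":0.1,"hand":0.5}]'
python3 - <<'E'
from h import *
s=bot.observe();print(s['moment'],s['qpos'])
im,d=look('scene','s9.png')
print(wing('scene',im,d,(.5725,.1385)))
E
```

```text
clock: 13.15
position: [0.5726, 0.1401, 0.0979]
tool_rot: [3.14, -0.001, 2.223]
force: [-1.2, 4.9, -2.1]
grip_width: 0.0215
[1.08409442 0.15205001 0.25980629] [ 0.11573718  0.71897509 -0.66986424  1.77850614  0.57518138  0.84773771
 -0.1736372 ]
[('blue', 65, array([603.5, 124.2, 104.7])), ('brass', 68, array([574.1, 135.8, 103.6]))]
```

```bash
python3 -m inch '[{"dx":1,"dy":1,"dz":1,"rx":0,"ry":0,"rz":0.1,"hand":0.5},{"dx":0,"dy":0,"dz":0,"rx":0,"ry":0,"rz":0.1,"hand":0.5},{"dx":0,"dy":0,"dz":0,"rx":0,"ry":0,"rz":0.1,"hand":0.5},{"dx":0,"dy":0,"dz":0,"rx":0,"ry":0,"rz":0.1,"hand":0.5},{"dx":0,"dy":0,"dz":0,"rx":0,"ry":0,"rz":0.1,"hand":0.5},{"dx":0,"dy":0,"dz":0,"rx":0,"ry":0,"rz":0.1,"hand":0.5},{"dx":0,"dy":0,"dz":0,"rx":0,"ry":0,"rz":0.1,"hand":0.5},{"dx":0,"dy":0,"dz":0,"rx":0,"ry":0,"rz":0.1,"hand":0.5},{"dx":0,"dy":0,"dz":0,"rx":0,"ry":0,"rz":0.1,"hand":0.5},{"dx":0,"dy":0,"dz":0,"rx":0,"ry":0,"rz":0.1,"hand":0.5}]'
python3 - <<'E'
from h import *
s=bot.observe();print(s['moment'],s['qpos'])
im,d=look('scene','s10.png')
print(wing('scene',im,d,(.5725,.1385)))
E
```

```text
clock: 14.2
position: [0.5735, 0.1408, 0.0972]
tool_rot: [3.14, -0.002, 1.225]
force: [2.0, 2.3, 3.7]
grip_width: 0.0212
[ 0.30378296 -0.45164606  0.27698185] [-0.04829669  0.66611111 -0.42238384  1.78566119  0.37350432  0.76726087
 -1.00794724]
[('blue', 27, array([582.7,  97.9, 111.6])), ('brass', 37, array([571.9, 138.3, 107.7]))]
```

```bash
python3 -m inch '[{"dx":-2,"dy":0,"dz":0,"rx":0,"ry":0,"rz":0.1,"hand":0.5},{"dx":0,"dy":0,"dz":0,"rx":0,"ry":0,"rz":0.1,"hand":0.5},{"dx":0,"dy":0,"dz":0,"rx":0,"ry":0,"rz":0.1,"hand":0.5},{"dx":0,"dy":0,"dz":0,"rx":0,"ry":0,"rz":0.1,"hand":0.5},{"dx":0,"dy":0,"dz":0,"rx":0,"ry":0,"rz":0.1,"hand":0.5},{"dx":0,"dy":0,"dz":0,"rx":0,"ry":0,"rz":0.1,"hand":0.5},{"dx":0,"dy":0,"dz":0,"rx":0,"ry":0,"rz":0.1,"hand":0.5},{"dx":0,"dy":0,"dz":0,"rx":0,"ry":0,"rz":0.1,"hand":0.5},{"dx":0,"dy":0,"dz":0,"rx":0,"ry":0,"rz":0.1,"hand":0.5},{"dx":0,"dy":0,"dz":0,"rx":0,"ry":0,"rz":0.1,"hand":0.5}]'
python3 - <<'E'
from h import *
s=bot.observe();print(s['moment'],s['qpos'])
im,d=look('scene','s11.png')
print(wing('scene',im,d,(.5725,.1385)))
E
```

```text
clock: 15.25
position: [0.5741, 0.1401, 0.0973]
tool_rot: [-3.14, -0.005, 0.228]
force: [11.2, 7.1, -0.7]
grip_width: 0.0215
[ 1.37972676 -2.29433885  0.23793965] [-0.22530504  0.63831803 -0.16271681  1.79731572  0.14681386  0.71248755
 -1.81047801]
[('blue', 72, array([549.9, 112.4, 107.4])), ('brass', 74, array([592.7, 154. , 104.9]))]
```

```bash
python3 -m inch '[{"dx":0,"dy":0,"dz":0,"rx":0,"ry":0,"rz":0.08,"hand":0.5},{"dx":0,"dy":0,"dz":0,"rx":0,"ry":0,"rz":0.08,"hand":0.5},{"dx":0,"dy":0,"dz":0,"rx":0,"ry":0,"rz":0.08,"hand":0.5},{"dx":0,"dy":0,"dz":0,"rx":0,"ry":0,"rz":0.05,"hand":0.5},{"dx":0,"dy":0,"dz":0,"rx":0,"ry":0,"rz":0,"hand":0.5}]'
python3 - <<'E'
from h import *
s=bot.observe();print(s['moment'],s['qpos'])
im,d=look('scene','s12.png'); cv2.imwrite('pics/s12z.png',cv2.resize(im[60:290,270:520,::-1],(652,600)))
print(wing('scene',im,d,(.5725,.1385)))
E
```

```text
clock: 15.8
position: [0.5742, 0.1398, 0.0973]
tool_rot: [-3.139, -0.005, -0.06]
force: [10.9, 4.6, -0.4]
grip_width: 0.0216
[ 1.10666619 -2.44137851  0.18528699] [-0.27932048  0.6358412  -0.08525046  1.80029579  0.07759566  0.70349814
 -2.03813956]
[('blue', 53, array([541.8, 119. , 103.5])), ('brass', 92, array([596.1, 148.1, 105. ]))]
```

View pics/s12z.png

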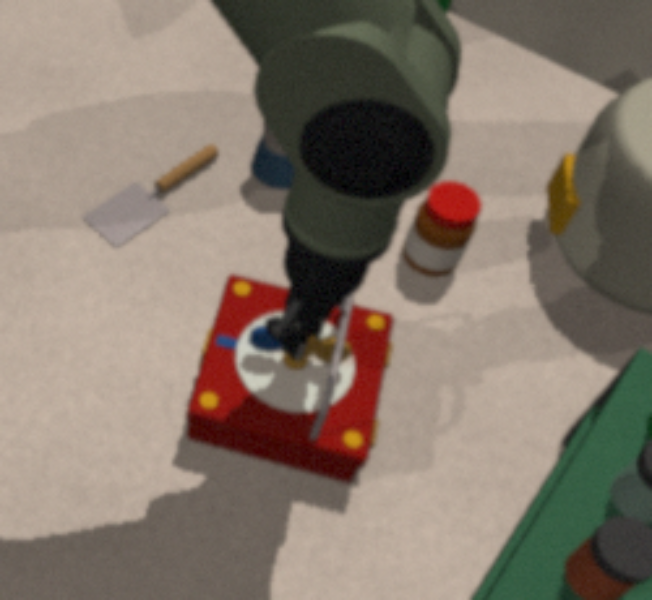

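```bash
python3 -m inch '[{"dx":0,"dy":0,"dz":0,"rx":0,"ry":0,"rz":0.04,"hand":0.5},{"dx":0,"dy":0,"dz":0,"rx":0,"ry":0,"rz":0.04,"hand":0.5},{"dx":0,"dy":0,"dz":0,"rx":0,"ry":0,"rz":0,"hand":0.5}]'
python3 -c "
from h import *
print(bot.observe()['moment'])"
python3 -m inch '[{"dx":0,"dy":0,"dz":0,"rx":0,"ry":0,"rz":0.04,"hand":0.5},{"dx":0,"dy":0,"dz":0,"rx":0,"ry":0,"rz":0,"hand":0.5}]'
python3 -c "
from h import *
print(bot.observe()['moment'])
im,d=bot.grab_frame('scene');print(wing('scene',im,d,(.5725,.1385)))"
```

```text
clock: 16.15
position: [0.5741, 0.1397, 0.0973]
tool_rot: [-3.139, -0.004, -0.14]
force: [10.3, 4.0, 0.4]
grip_width: 0.0214
[ 1.09045097 -2.2899345   0.25911333]
clock: 16.35
position: [0.5741, 0.1397, 0.0973]
tool_rot: [-3.139, -0.004, -0.18]
force: [10.6, 5.8, -0.0]
grip_width: 0.0214
[ 0.99660114 -2.27958528  0.40615267]
[('blue', 50, array([540.1, 121.9, 101.8])), ('brass', 96, array([595.3, 145.1, 104.1]))]
```

```bash
python3 -m inch '[{"dx":0,"dy":0,"dz":0,"rx":0,"ry":0,"rz":0.03,"hand":0.5},{"dx":0,"dy":0,"dz":0,"rx":0,"ry":0,"rz":0,"hand":0.5}]'
python3 -c "
from h import *
print(bot.observe()['moment'],bot.observe()['qpos'][6])"
python3 -m inch '[{"dx":0,"dy":0,"dz":0,"rx":0,"ry":0,"rz":0.03,"hand":0.5},{"dx":0,"dy":0,"dz":0,"rx":0,"ry":0,"rz":0,"hand":0.5}]'
python3 -c "
from h import *
print(bot.observe()['moment'])
im,d=bot.grab_frame('scene');print(wing('scene',im,d,(.5725,.1385)))"
```

```text
clock: 16.6
position: [0.5737, 0.1396, 0.0973]
tool_rot: [-3.139, -0.003, -0.209]
force: [7.7, 5.2, 2.3]
grip_width: 0.0214
[ 0.90071605 -1.76831958  0.48379696] -2.154938443921132
clock: 16.8
position: [0.5737, 0.1397, 0.0973]
tool_rot: [-3.139, -0.003, -0.239]
force: [7.4, 5.1, 1.1]
grip_width: 0.0216
[ 0.90128266 -1.84588815  1.02062138]
[('blue', 49, array([540.1, 122.1, 101.3])), ('brass', 102, array([595.3, 145.1, 103.3]))]
```

```bash
python3 -m inch '[{"dx":0,"dy":0,"dz":0,"rx":0,"ry":0,"rz":-0.1,"hand":0.5},{"dx":0,"dy":0,"dz":0,"rx":0,"ry":0,"rz":-0.1,"hand":0.5},{"dx":0,"dy":0,"dz":0,"rx":0,"ry":0,"rz":-0.1,"hand":0.5},{"dx":0,"dy":0,"dz":-15,"rx":0,"ry":0,"rz":0,"hand":0.5},{"dx":0,"dy":0,"dz":-25,"rx":0,"ry":0,"rz":0,"hand":0.5},{"dx":0,"dy":0,"dz":-30,"rx":0,"ry":0,"rz":0,"hand":0.5},{"dx":0,"dy":0,"dz":-40,"rx":0,"ry":0,"rz":0,"hand":0.5},{"dx":0,"dy":0,"dz":-40,"rx":0,"ry":0,"rz":0,"hand":0.5},{"dx":-20,"dy":0,"dz":-20,"rx":0,"ry":0,"rz":0,"hand":0.5},{"dx":-40,"dy":0,"dz":0,"rx":0,"ry":0,"rz":0,"hand":0.5}]'
python3 -m inch '[{"dx":-40,"dy":20,"dz":0,"rx":0,"ry":0,"rz":0,"hand":0.5},{"dx":-20,"dy":40,"dz":0,"rx":0,"ry":0,"rz":0,"hand":0.5},{"dx":0,"dy":40,"dz":0,"rx":0,"ry":0,"rz":0,"hand":0.5},{"dx":0,"dy":40,"dz":0,"rx":0,"ry":0,"rz":0,"hand":0.5},{"dx":0,"dy":40,"dz":0,"rx":0,"ry":0,"rz":0,"hand":0.5},{"dx":0,"dy":20,"dz":0,"rx":0,"ry":0,"rz":0,"hand":0.5},{"dx":0,"dy":0,"dz":0,"rx":0,"ry":0,"rz":0,"hand":0.5},{"dx":0,"dy":0,"dz":0,"rx":0,"ry":0,"rz":0,"hand":0.5}]'
python3 - <<'E'
from h import *
for c in ['scene','top']:
    im,d=look(c,c+'20.png'); w=wing(c,im,d,(.5725,.1385)); print(w)
    if len(w)==2: v=w[0][2]-w[1][2]; print(np.degrees(np.arctan2(v[1],v[0])),tinfit(c,d))
    for n in ['cup_low','cup_top','jar','canister','lantern','lifter']:
        t=bot.tip_of(c,n); print(c,n,t[0] if t else None)
a=cv2.imread('pics/top20.png')[90:230,190:350];b=cv2.imread('pics/scene20.png')[120:290,290:480]
cv2.imwrite('pics/t20z.png',np.hstack([cv2.resize(a,(400,350),interpolation=2),cv2.resize(b,(391,350),interpolation=2)]))
E
```

```text
clock: 17.85
position: [0.5136, 0.1355, 0.2699]
tool_rot: [-3.14, -0.005, 0.055]
force: [-0.4, 0.2, 0.1]
grip_width: 0.0219
clock: 18.65
position: [0.4635, -0.0678, 0.2671]
tool_rot: [-3.141, -0.001, 0.056]
force: [-0.7, 1.1, -0.0]
grip_width: 0.0214
[('blue', 86, array([543.6, 124.1, 105.3])), ('brass', 163, array([585.9, 141.7, 103.8]))]
-157.40899457580156 (572.3167724609375, 138.21441650390625, 190.2032928466797, 188.34951782226562, 22.219125747680664, np.float64(0.0677001821782873))
scene cup_low {'centre': [120.4, 375.1], 'score': 0.87}
scene cup_top {'centre': [112.4, 383.0], 'score': 0.78}
scene jar {'centre': [157.5, 435.1], 'score': 0.69}
scene canister {'centre': [331.2, 196.1], 'score': 0.88}
scene lantern {'centre': [387.0, 251.9], 'score': 0.9}
scene lifter {'centre': [136.6, 327.6], 'score': 0.76}
[('blue', 41, array([539.6, 126.3, 115.4])), ('brass', 84, array([581. , 142.7, 110.4]))]
-158.3897350239194 (573.00048828125, 139.630859375, 189.71234130859375, 185.5548553466797, 22.501508712768555, np.float64(0.06918133351880705))
top cup_low {'centre': [227.9, 165.1], 'score': 0.61}
top cup_top {'centre': [228.8, 159.4], 'score': 0.62}
top jar {'centre': [146.0, 169.5], 'score': 0.8}
top canister {'centre': [209.0, 473.4], 'score': 0.59}
top lantern {'centre': [144.3, 464.2], 'score': 0.73}
top lifter {'centre': [209.4, 472.0], 'score': 0.73}
```

View pics/t20z.png

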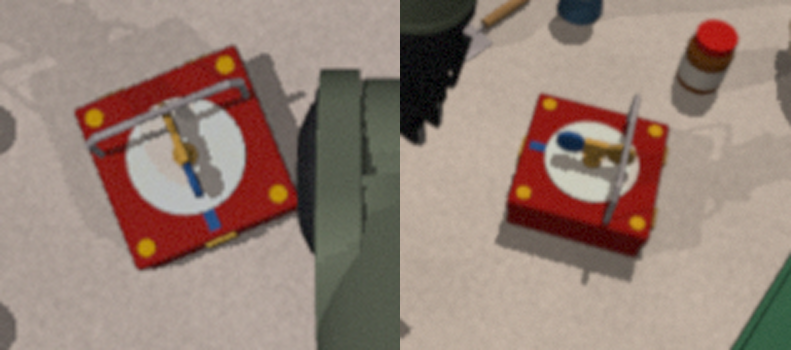

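View pics/scene20.png

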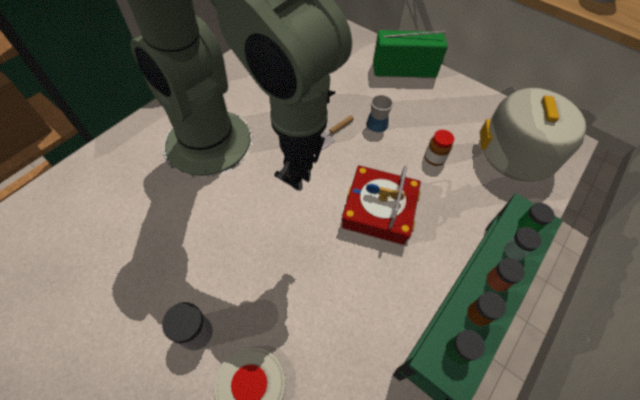

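The blue wing, at (190,180) in the left crop, points straight at the blue mark at (211,220). The measured direction is -157.4° and -158.4°, against a mark direction of -157.7°. The cups, jar, canister, lantern and spatula are where they were, and the arm is clear.

```bash
python3 -c "
from workcell import bot
print(bot.job_done())"
```

```text
the job is handed in; nothing more can be done
None
```

I wound the key fully home and handed the job in at about 19 s of the 56 s allowed.

**Method:** I straddled the shaft with the part-open fingers and pushed on the wings in two clockwise turns, lifting clear to swing the hand back between them. I held the hand high enough that its wider part stayed above the carrying bar.

**Stop:** At the end the twisting moment rose from about 0.25 to 1.0 N m while the wing stayed still, so the key was against its stop.

**Final checks, with the arm withdrawn:**
- **Wing direction:** the blue wing measured -157.4° (scene camera) and -158.4° (top camera), against about -157.7° for the mark, so it stayed put after release.
- **Other things:** in the scene picture the cups, jar, canister, lantern and spatula looked unmoved. In the top view the arm hid the canister side, and the network there reported the spatula at the canister's spot. I took that as a false report, because the scene view shows the spatula in its original place.
- **Forces:** the tool force stayed under about 14 N in every reading I took.

My first two move calls were refused because rows lacked some keys; nothing moved.

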